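# Find the high spot of an autosampler drive shaft on V-blocks

### The arm

A 6-joint arm with a two-finger parallel gripper is mounted at the origin on the work surface. World frame = base frame: x ahead of the robot, y to its left, z up, the work surface at z = 0. Lengths are in m, angles in rad, forces in N, time in s.
With the tool pointing down it reaches from about 0.25 to 0.775 m from the base axis. Payload 4 kg.
Tool frame: the origin (TCP) lies between the finger pads; the fingertips stand 14 mm ahead of it and the grasp point (between the pads) lies 5 mm behind it (nose_length is the distance from the TCP to the fingertips, in m); z points along the fingers, y is the line along which they close (so a half turn about z gives the same grasp; the last joint's range is limited). The gripper opens to 94 mm and grips with 3 to 60 N. Pads are 16 mm wide; open, the fingers measure 119 mm over their backs; the gripper's body (75 mm by 177 mm) begins 78 mm behind the grasp point.
Start: joints at [1.002, 0.087, 1.371, -0, 1.684, -0.103], TCP at [0.247, 0.491, 0.22] pointing down, gripper open.
Joint ranges: [-3.1, 3.1], [-0.76, 2.03], [0.27, 2.55], [-1.08, 4.22], [0.17, 2.65], [-2.57, 2.57]. Speed limits (rad/s): [2.79, 2.79, 3.14, 3.14, 3.14, 3.14].

### API

Orientations are given as [roll, pitch, yaw] about the fixed x, y, z axes, in that order (R = Rz(yaw) Ry(pitch) Rx(roll)).
In Python, from bench import * gives the robot as it stands.
- The arm moves only by the tool move_arm, never from a script. Its argument "steps" is one flat list of numbers, 7 for each row, row after row: the turn, a rotation vector about the world's x, y, z in rad, then the shift along the world's x, y, z in m, then the opening, from 0 (shut) to 1 (fully open). A call has 1 to 12 rows; each row is the pose to reach, as a shift and turn from the pose commanded when the call began; what a row does not reach only later rows make up. A row lasts 1/10 s, in which the tool goes at most 50 mm and 8.59 degrees, less where a joint would pass 70% of its speed; a pose out of reach is approached as far as the arm can. A call with a gripper value outside its range is refused whole. The fingers move at their own pace and stop on an object; the grip force is fixed at half the most. Time passes only in rows, so rows that repeat a pose let the fingers close. It gives the time, the measured TCP pose, the force, the opening and the grip force at its end, in the units of the state.
- get_obs(): the state, without advancing time (a new reading comes with each control period).
- snapshot(name): name is "side" or "top" or "wrist"; returns (picture, depth): 400x640x3 uint8, red, green, blue; 400x640 float32, m along the optical axis (not along the pixel's ray), 0 where there is no reading.
- camera_model(name): a dict with "fx", "fy", "cx", "cy" (pixels), "rvec" (rotation vector, rad) and "tvec" (3), from world to camera coordinates, as OpenCV has them. Camera axes: x right, y down, z forward; pixel columns grow to the right and rows downward; lengths in m; the calibration is good to about 2 mm. A picture is of the moment at which its call begins: read the wrist's pose just before it. camera_model takes no time and is no camera call; for the wrist camera it gives the pose at the moment of the call.
- close_job(): hands the job in; it is judged then, once.
Trained networks look in the newest picture that a camera, given by its name, has taken for a name from the list of things; names that differ only in an ending like _2 or _b are one class to them, and where a whole thing is asked for, a point or a joint stands for the part that bears it (a point fixed in the world has none). Each returns a list of dicts, best first, with "score" (0 to 1); they miss things now and then, are a little off and sometimes report something else, mostly with a low value. They report only what shows in the picture. A call takes as long as a camera call.
- silhouettes(camera, target): "pixels" (400x640 bool, what is visible of it) and "uv" ([column, row] in pixels, amid what is visible of it).
- spot_point(camera, target): "uv" ([column, row] in pixels: a listed point, or the origin of a listed thing).
The state is a dict: "time": time; "joint_positions": joint angles; "qvel": joint speeds; "joint_torque": joint torques, N m; "tool_pos": TCP position; "ee_rot": TCP orientation; "wrist_force": force on the tool from outside, world axes, zero at the start; "wrist_torque": the same for the moment, N m; "width": finger opening in m; "finger_force": force on a finger pad.
Only numpy, scipy, OpenCV 4.12 (cv2) and the standard library are available. Lean on these libraries where they do the work, as an engineer would, in place of code of your own. Each camera call takes 0.05 s, during which the arm holds its last target. There are 200 camera calls.

### The job

Check the autosampler's drive shaft for runout: push the dial indicator down by its blue knob until the sprung plunger rests on the brass collar and is pressed in about 8 mm, then let go. Next turn the shaft gently by its blue crank pin, keeping it lying in the V-blocks, find where the dial reads highest, and leave the shaft there with the high spot under the plunger, released. Do not force the plunger or the shaft, and leave the other things on the bench alone.

Things in the scene. Friction and masses are not known exactly. Their poses are not given: they have to be found in the camera images.
- station: Fixed steel base plate, 190 x 220 x 20 mm, with two V-blocks (90 degree V, 16 mm wide, at y = -55 and +55 mm) and a 20 mm column at x = +78 mm, 245 mm tall. Origin on the bench straight below the plunger; y axis along the shaft, -x towards the robot. A shaft lying in the Vs has its axis 95 mm above the bench, at x = 0.
- shaft: Loose steel shaft, 20 mm thick, 190 mm long, 0.65 to 0.9 kg, just lying in the V-blocks. Origin mid-length on its axis, y along it. At the start its frame is parallel to the station's; it turns about its own y and stays as it is left (friction; turning takes 1 to 4 N at the crank pin; at rest the Vs bear 15 to 23 N in all).
- crank_pin (a point): Grip point on the crank's blue rod (12 mm thick, 53 mm long, parallel to the shaft, standing out to -y): on the rod's axis, 35 mm from the shaft axis, 128 mm to -y of the shaft's origin, 20 mm from the free end. Grip from above, closing across the rod; the blue sleeve spins freely on its pin. At the start the crank leans to -x, 100 degrees from straight up.
- knob_top (a point): Top centre of the blue knob (24 mm diameter, 34 mm tall) on the indicator carriage, beside the dial; it goes down and up with the carriage. Push it down with closed fingers from above (about 3 N to start it, 6 N with the plunger in; it stays where it is left), or grip it to lift.
- carriage (a joint): Indicator carriage on the column: 0 at the top, grows downward to 0.060 m. Stiff sliding fit. The plunger tip, when free, is 55 mm above the shaft axis at 0, so it meets the collar at 0.0315 to 0.0385.
- plunger (a joint): How far the sprung plunger is pressed into the dial indicator (m): 0 free, 0.020 bottomed. Spring about 0.25 N/mm, from 1 N when free to 6 N at the bottom.
- needle (a joint): Red needle (24 mm) on the white dial face (52 mm) that looks up. Reads the plunger magnified: 0.314 rad per mm, 20 mm a turn, a mark every 2 mm; at 0 it points to the station's +x and turns clockwise seen from above as the plunger is pressed in.
- tip (a point): Round lower end of the steel plunger (8 mm thick): its lowest point. Moves straight up and down, over the middle of the collar.
- setting_disc: Loose brass disc 28 mm in diameter and 20 mm tall standing on the station's base plate; bystander. Origin under its centre.
- tube_a: Loose sample tube with a blue cap, 30 mm diameter, 95 mm tall, standing to the left of the station; bystander. Origin under its centre.
- collar_mid (a point): On the shaft axis, in the middle of the brass collar (40 mm diameter, 26 mm wide, fixed on the shaft). The collar sits 3.5 mm off-centre in an unknown direction, so its surface under the plunger is 16.5 to 23.5 mm above the axis as the shaft turns.
- crank_hub (a point): On the shaft axis at the crank arm, 89 mm to -y of the shaft's origin. The high spot comes under the plunger somewhere with the crank between 46 degrees on the -x side of straight up and 130 degrees past straight up on the +x side: turning over the top by 240 degrees from the start covers every case.
- spare_collar: Loose brass ring (40 mm diameter, 24 mm tall) in the grey tray to the right; bystander. Origin under its centre.
- hex_driver: Loose screwdriver with a blue handle lying on the bench to the left; bystander. Origin under its middle.

How it is judged:
By the outcome, as a careful person would: the job done as asked, in the order asked, and still so for the second after the job is handed in, with the robot touching nothing.
It also fails if it takes over 72 s, if anything falls off the work surface, if the arm or the gripper's body presses on something with over 40 N, if the wrist force passes 120 N, or if a joint passes its speed limit or range.

## Working session

There is one attempt and no reset: what is moved stays moved. The work goes in short steps, Python scripts to look and compute and a tool call to move; the robot and the scene stay as the last step left them, time stands still between calls to the robot, and variables do not carry over. Pictures are saved under pics/ and viewed, at most 10 in all, crops included, and the job is handed in when it is done.

Besides the shell and the picture viewer there is one more tool, called by a JSON object that holds its "method" and its "body". move_arm: Moves the arm, as the interface text tells. Its arguments: {"type":"object","properties":{"steps":{"type":"array"}},"required":["steps"]}

```bash
mkdir -p pics
cat > h.py <<'E'
from bench import *
import numpy as np, cv2
def cam(n):
    c=camera_model(n); R=cv2.Rodrigues(np.array(c["rvec"],float))[0]; return c,R,np.array(c["tvec"],float).ravel()
def at_depth(n,uv,d):
    c,R,t=cam(n); p=np.array([(uv[0]-c["cx"])/c["fx"]*d,(uv[1]-c["cy"])/c["fy"]*d,d]); return R.T@(p-t)
def at_z(n,uv,z):
    c,R,t=cam(n); o=-R.T@t; r=R.T@np.array([(uv[0]-c["cx"])/c["fx"],(uv[1]-c["cy"])/c["fy"],1]); return o+r*(z-o[2])/r[2]
def proj(n,p):
    c,R,t=cam(n); q=R@np.array(p)+t; return [c["fx"]*q[0]/q[2]+c["cx"],c["fy"]*q[1]/q[2]+c["cy"]]
E
python3 - <<'E'
from h import *
for n in("top","side"):
    im,d=snapshot(n); cv2.imwrite(f"pics/{n}0.png",im[:,:,::-1])
    for t in("station","crank_pin","knob_top","collar_mid","crank_hub","tip","shaft","needle","tube_a","hex_driver","setting_disc"):
        for r in spot_point(n,t)[:1]:
            u=r["uv"]; dd=d[int(u[1]),int(u[0])]; print(n,t,round(r["score"],2),np.round(u,1),np.round(at_depth(n,u,dd),3))
o=get_obs(); print(o["time"],o["tool_pos"],o["ee_rot"],o["wrist_force"],o["width"])
E
```

```text
top station 0.65 [337.2 193. ] [0.546 0.004 0.104]
top crank_pin 0.77 [376.7 200.3] [ 0.521 -0.13   0.088]
top knob_top 0.86 [318.7 165.4] [0.616 0.061 0.235]
top collar_mid 0.91 [340.6 185.8] [ 0.556 -0.005  0.208]
top crank_hub 0.68 [362.6 187.5] [ 0.564 -0.082  0.102]
top shaft 0.68 [342.1 186.8] [ 0.553 -0.01   0.203]Traceback (most recent call last):
  File "<stdin>", line 5, in <module>
ValueError: it knows: collar_mid, crank_hub, crank_pin, hex_driver, knob_top, setting_disc, shaft, spare_collar, station, tip, tube
```

Run:
```python
from h import *
for n in("side",):
    im,d=snapshot(n); cv2.imwrite(f"pics/{n}0.png",im[:,:,::-1])
    for t in("station","crank_pin","knob_top","collar_mid","crank_hub","tip","tube","hex_driver"):
        for r in spot_point(n,t)[:1]:
            u=r["uv"]; dd=d[int(u[1]),int(u[0])]; print(n,t,round(r["score"],2),np.round(u,1),np.round(at_depth(n,u,dd),3))
for t,u,z in(("pin",[376.7,200.3],.089),("mid",[340.6,185.8],.095),("hub",[362.6,187.5],.095),("stn",[337.2,193],0)): print(t,at_z("top",u,z))
im,d=snapshot("top")
o=get_obs(); print(o["time"],o["tool_pos"],o["ee_rot"],o["wrist_force"],o["width"])
print(cam("top")[1],cam("top")[2])
a=cv2.resize(cv2.imread("pics/top0.png")[100:300,220:460],(720,600),interpolation=cv2.INTER_CUBIC); cv2.imwrite("pics/topc.png",a)
```

```text
side station 0.62 [335.9 239.9] [ 0.542 -0.067  0.078]
side crank_pin 0.84 [337.5 257.7] [ 0.544 -0.078  0.02 ]
side knob_top 0.72 [343.1 161.2] [0.611 0.06  0.233]
side collar_mid 0.68 [338.4 218.9] [ 0.568 -0.021  0.106]
side crank_hub 0.81 [346.5 242.1] [ 0.557 -0.099  0.095]
side tube 0.69 [333.9 238.7] [ 0.535 -0.069  0.086]
side hex_driver 0.61 [278.8 162.3] [ 0.541  0.466 -0.003]
pin [ 0.52069747 -0.12970709  0.089     ]
mid [ 0.57212497 -0.00805372  0.095     ]
hub [ 0.5647489  -0.08262663  0.095     ]
stn [0.55973716 0.00232884 0.        ]
0.9 [0.24705413 0.49142159 0.21953817] [3.14144023e+00 1.18848712e-05 2.67576063e+00] [ 0.9555475  -0.7870812  -0.52593375] 0.09427277356603814
[[-0.01706129 -0.99956323 -0.02413004]
 [-0.99403359  0.01955735 -0.10730674]
 [ 0.10773179  0.02215527 -0.9939331 ]] [0.06604286 0.52987518 1.30364672]
```

View pics/topc.png

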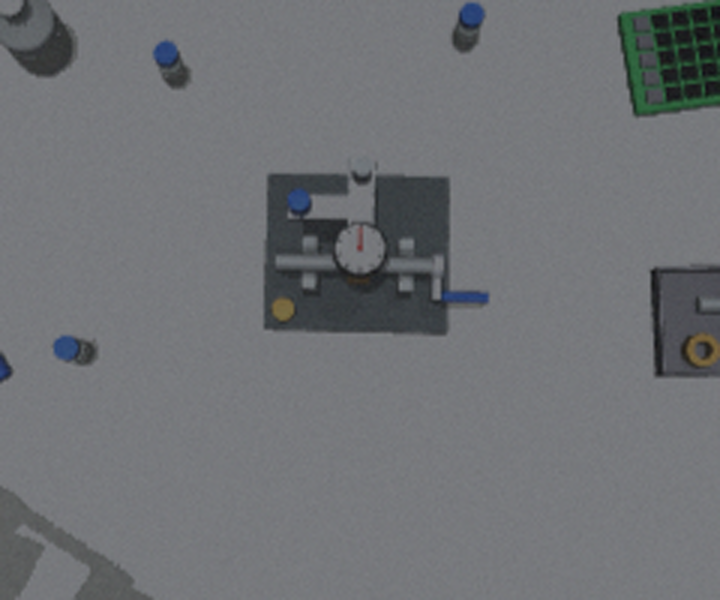

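View pics/side0.png

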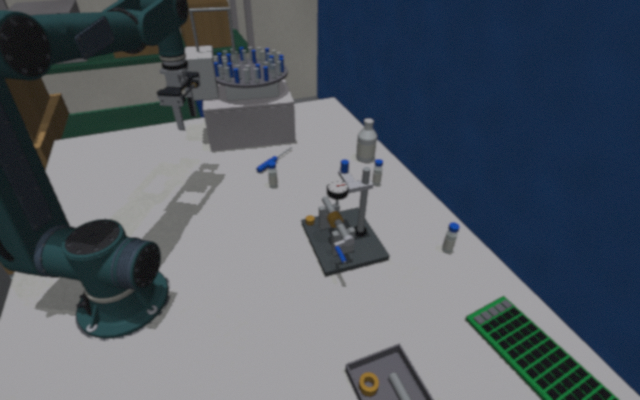

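The top view shows the station upright: dial at crop (360,248), knob (299,202), blue rod (465,297) and column (362,170). The needle points to +x. The side view agrees, with nothing tall near the path. Next I move over the station to look with the wrist camera.

{"method": "move_arm", "body": {"steps": [0,0,0,0.02,-0.04,0.02,0,0,0,-0.1,0.04,-0.07,0.04,0,0,0,-0.22,0.06,-0.11,0.06,0,0,0,-0.34,0.085,-0.15,0.08,0,0,0,-0.46,0.11,-0.19,0.1,0,0,0,-0.58,0.135,-0.23,0.12,0,0,0,-0.7,0.16,-0.27,0.14,0,0,0,-0.82,0.18,-0.315,0.16,0,0,0,-0.94,0.205,-0.36,0.18,0,0,0,-1.05,0.23,-0.405,0.2,0,0,0,-1.105,0.25,-0.45,0.2,0,0,0,-1.105,0.273,-0.49,0.2,0]}}

```text
time: 2.1
tool_pos: [0.5145, 0.0107, 0.421]
ee_rot: [3.138, 0.0, 1.57]
wrist_force: [0.1, 0.5, 0.8]
width: 0.0021
finger_force: 0.0
```

Run:
```python
from h import *
o=get_obs(); print(o["time"],o["tool_pos"],o["ee_rot"],o["wrist_force"],o["joint_positions"])
n="wrist"; im,d=snapshot(n); cv2.imwrite("pics/w1.png",im[:,:,::-1])
c,R,t=cam(n); print("campos",-R.T@t,"fwd",R[2])
for n in("wrist","top"):
  if n=="top": snapshot(n)
  for t,z in(("station",0),("crank_pin",.089),("knob_top",.235),("collar_mid",.095),("crank_hub",.095),("shaft",.095)):
    for r in spot_point(n,t)[:1]:
        u=r["uv"]; print(n,t,round(r["score"],2),np.round(u,1),np.round(at_z(n,u,z),4))
  for r in silhouettes(n,"knob_top")[:1]:
    m=r["pixels"]; 
    if n=="wrist": v,u=np.nonzero(m); z=np.array([at_depth(n,(a,b),d[b,a]) for a,b in zip(u,v) if d[b,a]>0]); print(np.percentile(z,[2,50,98],axis=0))
```

```text
2.1 [0.51451787 0.01070914 0.42103671] [3.13789570e+00 1.41809296e-04 1.56987920e+00] [0.1116018  0.51736186 0.7772932 ] [-8.95164168e-02  5.59631438e-02  1.00345922e+00  2.12691860e-04
  2.07847528e+00 -8.84958044e-02]
campos [0.51761451 0.07845364 0.58181302] fwd [-0.00220229 -0.25751711 -0.96627123]
wrist station 0.77 [339.  169.1] [ 0.5612 -0.0036  0.    ]
wrist knob_top 0.66 [394.7 148.5] [0.6095 0.0606 0.235 ]
wrist collar_mid 0.73 [396.4 148.5] [0.6509 0.052  0.095 ]
wrist crank_hub 0.8 [342.9 228.1] [ 0.562  -0.0937  0.095 ]
wrist shaft 0.72 [345.5 177.6] [0.5643 0.002  0.095 ]Traceback (most recent call last):
  File "<stdin>", line 12, in <module>
  File "h.py", line 6, in at_depth
    c,R,t=cam(n); p=np.array([(uv[0]-c["cx"])/c["fx"]*d,(uv[1]-c["cy"])/c["fy"]*d,d]); return R.T@(p-t)
          ~~~^^^
  File "h.py", line 4, in cam
    c=camera_model(n); R=cv2.Rodrigues(np.array(c["rvec"],float))[0]; return c,R,np.array(c["tvec"],float).ravel()
ValueError: time passes only in moves, steps and waits
```

View pics/w1.png

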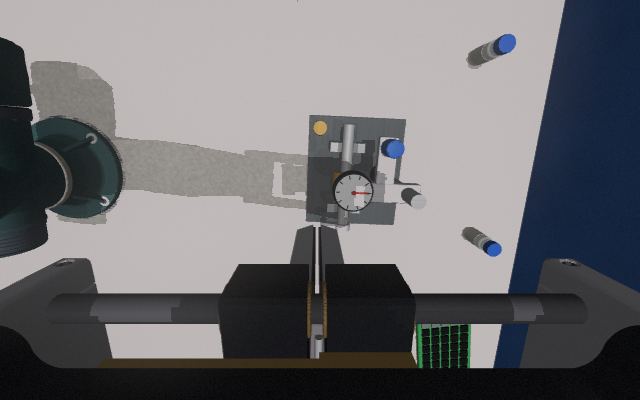

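The wrist view shows the knob at (394,148), dial centre (353,192) with the needle at +x, shaft end at (348,128), and column top (418,201). Next I refine the axis and yaw from depth.

Run:
```python
from h import *
n="wrist"; c,R,t=cam(n); im,d=snapshot(n)
v,u=np.mgrid[0:400,0:640]
P=(np.stack([(u-c["cx"])/c["fx"]*d,(v-c["cy"])/c["fy"]*d,d],-1)-t)@R
def box(a): return a
hsv=cv2.cvtColor(im,cv2.COLOR_RGB2HSV); blue=(hsv[...,0]>105)&(hsv[...,0]<130)&(hsv[...,1]>150)
k=blue&(abs(u-394)<20)&(abs(v-148)<20)&(d>0)
zt=np.percentile(P[k][:,2],90); kt=P[k&(P[...,2]>zt-.006)]; print("knob",kt.mean(0),(kt.max(0)+kt.min(0))/2,np.ptp(kt,axis=0),len(kt))
# shaft: points with z .085-.107 in region
s=(P[...,2]>.095)&(P[...,2]<.112)&(abs(P[...,0]-.56)<.02)&(P[...,1]<.1)&(P[...,1]>-.12)&(v<240)&(u<365)
q=P[s]; print(len(q),np.percentile(q,[2,50,98],axis=0))
for lo in np.arange(-.11,.1,.02):
    w=q[(q[:,1]>=lo)&(q[:,1]<lo+.02)]
    if len(w)>8: print(round(lo,2),len(w),np.round((np.percentile(w[:,0],5)+np.percentile(w[:,0],95))/2,4),w[:,2].max().round(4))
# plate
b=(abs(P[...,2]-.02)<.004)&(abs(P[...,0]-.57)<.15)&(abs(P[...,1])<.15)&(v<240)
cnt=np.array(P[b][:,:2],np.float32); r=cv2.minAreaRect(cnt); print("plate",len(cnt),r)
dl=(P[...,2]>.18)&(P[...,2]<.225)&(abs(u-353)<25)&(abs(v-192)<25); print("dial",(P[dl].max(0)+P[dl].min(0))/2,np.ptp(P[dl],axis=0))
```

```text
knob [0.61257947 0.05890427 0.2341653 ] [0.61263363 0.05934558 0.23385989] [0.0219795  0.02101979 0.00498064] 231
957 [[ 0.54175358 -0.09645548  0.0953716 ]
 [ 0.56297879  0.02740634  0.102105  ]
 [ 0.57670147  0.08760963  0.10843316]]
-0.11 75 0.5589 0.1087
-0.09 141 0.5592 0.1088
-0.07 93 0.5558 0.1044
-0.01 62 0.5509 0.1117
0.01 115 0.566 0.1048
0.03 150 0.5602 0.1048
0.05 172 0.5597 0.1054
0.07 139 0.5685 0.1053
plate 5489 ((0.5902745127677917, -0.004230715334415436), (0.21970686316490173, 0.18960681557655334), 87.47406005859375)
dial [0.56816501 0.00123866 0.19725202] [0.06243365 0.06318151 0.0241213 ]
```

{"method": "move_arm", "body": {"steps": [0,0,-0.044,0.03,0.02,-0.03,0,0,0,-0.044,0.06,0.04,-0.06,0,0,0,-0.044,0.0925,0.058,-0.09,0,0,0,-0.044,0.0925,0.058,-0.12,0,0,0,-0.044,0.0925,0.058,-0.15,0,0,0,-0.044,0.0925,0.058,-0.16,0,0,0,-0.044,0.0925,0.058,-0.16,0,0,0,-0.044,0.0925,0.058,-0.16,0]}}

```text
time: 3.35
tool_pos: [0.6067, 0.0711, 0.2613]
ee_rot: [3.138, -0.0, 1.527]
wrist_force: [0.0, 0.8, 1.2]
width: 0.0003
finger_force: 0.0
```

Run:
```python
from h import *
for n in("wrist","top"):
    im,d=snapshot(n); cv2.imwrite(f"pics/{n}2.png",im[:,:,::-1])
a=cv2.imread("pics/wrist2.png"); b=cv2.resize(cv2.imread("pics/top2.png")[130:230,280:440],(640,400)); b=b[:200]if 0 else b
cv2.imwrite("pics/c2.png",cv2.resize(np.hstack([a[:,120:520],b[:,100:500]]),(800,400)))
o=get_obs(); print(o["time"],o["tool_pos"],o["ee_rot"],o["wrist_force"],o["width"])
```

```text
3.45 [0.60711011 0.07077722 0.26217509] [ 3.13655343e+00 -3.13240175e-04  1.52697491e+00] [ 0.57564129  0.42306536 -0.06631229] 0.00041755126375564834
```

View pics/c2.png

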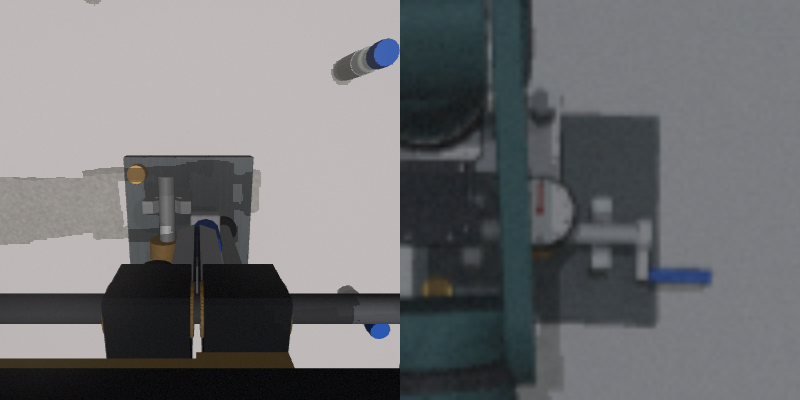

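{"method": "move_arm", "body": {"steps": [0,0,0,0.0055,-0.0115,0,0,0,0,0,0.0055,-0.0115,-0.004,0,0,0,0,0.0055,-0.0115,-0.008,0,0,0,0,0.0055,-0.0115,-0.012,0,0,0,0,0.0055,-0.0115,-0.015,0,0,0,0,0.0055,-0.0115,-0.018,0,0,0,0,0.0055,-0.0115,-0.021,0,0,0,0,0.0055,-0.0115,-0.024,0,0,0,0,0.0055,-0.0115,-0.024,0]}}

```text
time: 4.35
tool_pos: [0.6119, 0.0591, 0.2346]
ee_rot: [-3.141, -0.0, 1.527]
wrist_force: [0.5, -0.5, 1.6]
width: 0.0004
finger_force: 0.8
```

{"method": "move_arm", "body": {"steps": [0,0,0,0,0,-0.003,0,0,0,0,0,0,-0.006,0,0,0,0,0,0,-0.009,0,0,0,0,0,0,-0.012,0,0,0,0,0,0,-0.015,0,0,0,0,0,0,-0.018,0,0,0,0,0,0,-0.02,0,0,0,0,0,0,-0.02,0,0,0,0,0,0,-0.02,0]}}

```text
time: 5.25
tool_pos: [0.6119, 0.0592, 0.2155]
ee_rot: [3.141, -0.0, 1.527]
wrist_force: [0.1, -0.8, 4.5]
width: 0.0008
finger_force: 2.5
```

Run:
```python
from h import *
im,d=snapshot("top"); cv2.imwrite("pics/top3.png",im[:,:,::-1])
im2,_=snapshot("wrist")
cv2.imwrite("pics/c3.png",np.hstack([cv2.resize(im[165:210,315:360,::-1],(400,400),interpolation=cv2.INTER_CUBIC),im2[:,120:520,::-1]]))
o=get_obs(); print(o["time"],o["tool_pos"],o["wrist_force"])
```

```text
5.35 [0.61188041 0.05919095 0.21546126] [-0.24762885 -2.38956801  5.2089834 ]
```

View pics/c3.png

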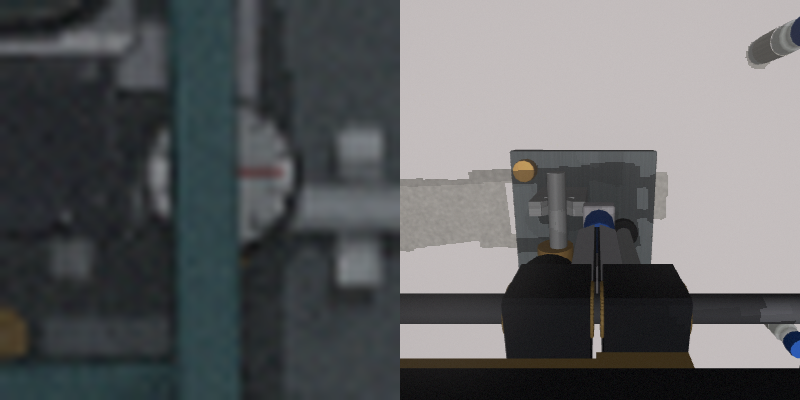

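The needle points right, tip at crop (282,172). That is about 88° clockwise, or roughly 4.9 mm, so I need about 3 mm more.

{"method": "move_arm", "body": {"steps": [0,0,0,0,0,-0.001,0,0,0,0,0,0,-0.002,0,0,0,0,0,0,-0.003,0,0,0,0,0,0,-0.003,0]}}

```text
time: 5.75
tool_pos: [0.6119, 0.0592, 0.2128]
ee_rot: [3.141, -0.0, 1.527]
wrist_force: [-1.0, -2.3, 6.1]
width: -0.0001
finger_force: 3.0
```

```bash
cat >> h.py <<'E'
DC=np.array([.5645,-.0005])
def needle(n="top",save=None):
    """needle reading: red pixels on the dial, mapped to the dial plane"""
    c,R,t=cam(n); im,d=snapshot(n)
    z=.165; v,u=np.mgrid[0:400,0:640]; o=-R.T@t
    ray=np.stack([(u-c["cx"])/c["fx"],(v-c["cy"])/c["fy"],np.ones_like(u)],-1)@R
    P=o+ray*((z-o[2])/ray[...,2])[...,None]
    near=np.hypot(P[...,0]-DC[0],P[...,1]-DC[1])<.045
    f=im.astype(float); w=np.clip(f[...,0]-np.maximum(f[...,1],f[...,2])-15,0,None)*near
    g=(f.min(-1)>.0)&near
    if save: 
        p=proj(n,[*DC,z]); a,b=int(p[0]),int(p[1]); cv2.imwrite(save,cv2.resize(im[b-22:b+23,a-22:a+23,::-1],(400,400),interpolation=cv2.INTER_CUBIC))
    if w.sum()<30: return None
    W=w/w.sum(); m=(P[...,:2]*W[...,None]).sum((0,1)); q=P[...,:2]-m
    C=np.einsum('ij,ijk,ijl->kl',W,q,q); l,e=np.linalg.eigh(C); ax=e[:,1]
    return m,ax,np.sqrt(l),np.count_nonzero(w)
E
python3 - <<'E'
from h import *
r=needle(save="pics/n4.png"); print(r, np.degrees(np.arctan2(r[1][1],r[1][0])) if r else 0)
o=get_obs(); print(o["time"],o["tool_pos"],o["wrist_force"])
E
```

```text
None 0
5.8 [0.61188473 0.05920175 0.21279541] [-0.50614427 -0.66721009  5.95731217]
```

View pics/n4.png

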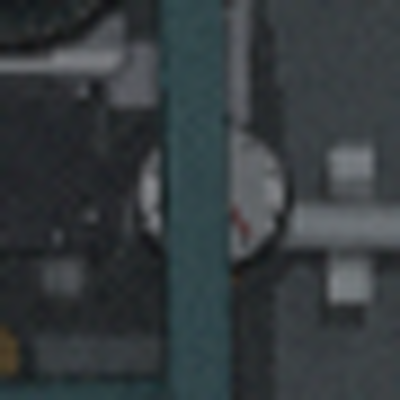

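The needle tip is at crop (247,238) with the dial centre near (215,198), about 145° or 8 mm. Next I lift off and go above the crank pin.

{"method": "move_arm", "body": {"steps": [0,0,0,0,0,0.01,0,0,0,0,0,0,0.04,0,0,0,0,0,0,0.08,0,0,0,0,-0.01,-0.04,0.09,0,0,0,0,-0.03,-0.08,0.09,0.2,0,0,0,-0.06,-0.12,0.09,0.4,0,0,0,-0.08,-0.16,0.09,0.4,0,0,0,-0.0915,-0.189,0.09,0.4,0,0,0,-0.0915,-0.189,0.07,0.4,0,0,0,-0.0915,-0.189,0.05,0.4,0,0,0,-0.0915,-0.189,0.03,0.4,0,0,0,-0.0915,-0.189,0.03,0.4]}}

```text
time: 7.0
tool_pos: [0.5187, -0.1288, 0.2379]
ee_rot: [-3.134, -0.004, 1.527]
wrist_force: [0.1, 0.4, 0.3]
width: 0.0377
finger_force: 0.0
```

Run:
```python
from h import *
o=get_obs(); print(o["time"],o["tool_pos"],o["ee_rot"],o["wrist_force"],o["width"])
r=needle(save="pics/n5.png"); print(r)
for r in spot_point("top","crank_pin")[:1]: print(r["score"],r["uv"],at_z("top",r["uv"],.089))
n="wrist"; c,R,t=cam(n); im,d=snapshot(n)
for r in spot_point(n,"crank_pin")[:1]: print(r["score"],r["uv"],at_z(n,r["uv"],.089))
v,u=np.mgrid[0:400,0:640]
P=(np.stack([(u-c["cx"])/c["fx"]*d,(v-c["cy"])/c["fy"]*d,d],-1)-t)@R
hsv=cv2.cvtColor(im,cv2.COLOR_RGB2HSV); k=(hsv[...,0]>105)&(hsv[...,0]<130)&(hsv[...,1]>150)&(d>0)&(np.hypot(P[...,0]-.52,P[...,1]+.13)<.06)
q=P[k]; print(len(q), np.percentile(q,[2,50,98],axis=0) if len(q) else 0, cv2.minAreaRect(np.float32(q[:,:2])) if len(q) else 0)
cv2.imwrite("pics/c5.png",np.hstack([cv2.imread("pics/n5.png"),im[:,120:520,::-1]]))
```

```text
7.0 [ 0.51871263 -0.12878005  0.23792309] [-3.13396845 -0.00362043  1.52704143] [0.07283036 0.38158187 0.33072494] 0.037709439285368455
(array([ 0.56320036, -0.00607307]), array([-0.74481534, -0.66727064]), array([0.00087848, 0.0066813 ]), np.int64(8))
0.65 [208.8, 202.0] [0.52613377 0.44533753 0.089     ]
0.68 [322.7, 197.2] [ 0.52755181 -0.13576143  0.089     ]
204 [[ 0.52150589 -0.14883046  0.09119454]
 [ 0.52616119 -0.12806494  0.09297709]
 [ 0.5584426  -0.09878011  0.36238111]] ((0.5380520820617676, -0.11435708403587341), (0.06135869026184082, 0.051468074321746826), 28.4725399017334)
```

View pics/c5.png

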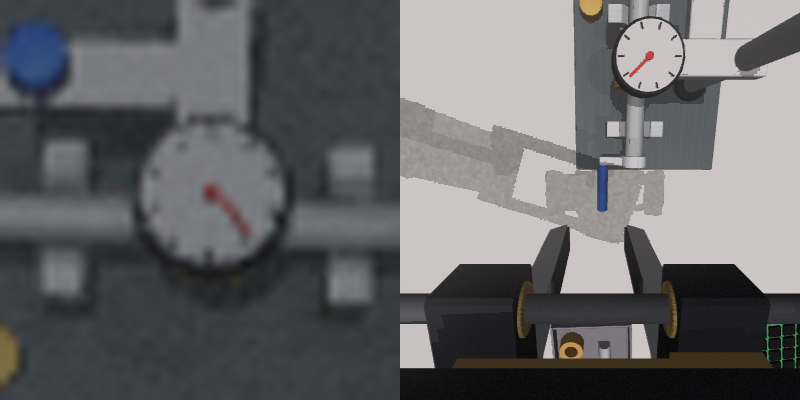

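Both views show the dial clearly. The needle is at about 136–138° (roughly 7.5–8 mm), and the rod is at full wrist pixel (322,190) between the open fingers. Next I descend around it.

{"method": "move_arm", "body": {"steps": [0,0,0,0.002,0,-0.03,0.4,0,0,0,0.002,0,-0.06,0.4,0,0,0,0.002,0,-0.09,0.4,0,0,0,0.002,0,-0.12,0.4,0,0,0,0.002,0,-0.14,0.3,0,0,0,0.002,0,-0.155,0.25,0,0,0,0.002,0,-0.155,0.25,0,0,0,0.002,0,-0.155,0.25]}}

```text
time: 8.0
tool_pos: [0.5233, -0.13, 0.0884]
ee_rot: [3.14, 0.0, 1.527]
wrist_force: [0.0, -0.1, 0.2]
width: 0.0239
finger_force: 0.0
```

```bash
cat >> h.py <<'E'
def read(k=4,z=.165,thr=8,n="top"):
    """plunger mm and needle angle (deg, cw from station +x) from the mean of k pictures"""
    c,R,t=cam(n); f=np.mean([snapshot(n)[0].astype(float) for _ in range(k)],0)
    v,u=np.mgrid[0:400,0:640]; o=-R.T@t
    ray=np.stack([(u-c["cx"])/c["fx"],(v-c["cy"])/c["fy"],np.ones_like(u)],-1)@R
    P=(o+ray*((z-o[2])/ray[...,2])[...,None])[...,:2]
    near=np.hypot(*(P-DC).transpose(2,0,1))<.04
    br=near&(f.min(-1)>85); 
    w=np.clip(f[...,0]-np.maximum(f[...,1],f[...,2])-thr,0,None)*(np.hypot(*(P-DC).transpose(2,0,1))<.028)
    if w.sum()<20: return None
    m=(P*w[...,None]).sum((0,1))/w.sum(); q=P-m
    C=np.einsum('ij,ijk,ijl->kl',w,q,q)/w.sum(); l,e=np.linalg.eigh(C); ax=e[:,1]
    dc=P[br].mean(0) if br.any() else DC
    s=(q@ax); sk=(w*s**3).sum()   # hub end heavier -> tail towards tip
    if (m-DC)@ax<0: ax=-ax
    a=(-np.degrees(np.arctan2(ax[1],ax[0]))-2.5)%360
    return dict(ang=round(a,1),mm=round(a/18,2),m=np.round(m,4),dc=np.round(dc,4),std=np.round(np.sqrt(l),4),n=int((w>0).sum()),sk=round(float(sk*1e6),3))
E
python3 - <<'E'
from h import *
o=get_obs(); print(o["time"],o["tool_pos"],o["ee_rot"],o["wrist_force"],o["width"])
print(read()); 
n="wrist"; im,d=snapshot(n)
cv2.imwrite("pics/c6.png",im[:,:,::-1])
E
```

```text
8.0 [ 0.52326559 -0.1300359   0.08840094] [3.13967443e+00 4.62789529e-04 1.52694745e+00] [ 0.03263479 -0.05325547  0.15466475] 0.023914933622860093
{'ang': np.float64(136.2), 'mm': np.float64(7.57), 'm': array([ 0.5627, -0.0066]), 'dc': array([ 0.5705, -0.0014]), 'std': array([0.0011, 0.0067]), 'n': 11, 'sk': 29.754}
```

View pics/c6.png

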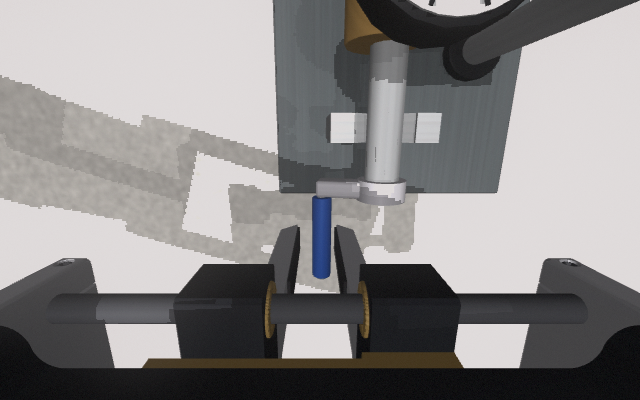

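The rod (u≈321) lies between the pads (mid≈317.5), so the gripper must shift about 2 mm in +x before closing.

{"method": "move_arm", "body": {"steps": [0,0,0,0.002,0,-0.004,0.2,0,0,0,0.002,0,-0.004,0.17,0,0,0,0.002,0,-0.004,0.16,0,0,0,0.002,0,-0.004,0.15,0,0,0,0.002,0,-0.004,0.15]}}

```text
time: 8.75
tool_pos: [0.5251, -0.1298, 0.0834]
ee_rot: [3.14, -0.0, 1.527]
wrist_force: [2.9, 0.2, -1.7]
width: 0.0142
finger_force: 1.3
```

{"method": "move_arm", "body": {"steps": [0,0,0,0,0,0,0.14,0,0,0,0,0,0,0.13,0,0,0,0,0,0,0.13,0,0,0,0,0,0,0.13]}}

```text
time: 9.15
tool_pos: [0.5256, -0.1298, 0.0838]
ee_rot: [3.139, 0.0, 1.527]
wrist_force: [6.0, 0.9, -1.0]
width: 0.0126
finger_force: 2.6
```

{"method": "move_arm", "body": {"steps": [0,0,0,0.001,0,0,0.13,0,0,0,0.001,0,0,0.13,0,0,0,0.001,0,0,0.13]}}

```text
time: 9.45
tool_pos: [0.5258, -0.1299, 0.0835]
ee_rot: [3.141, 0.0, 1.527]
wrist_force: [4.0, 0.9, 1.0]
width: 0.0124
finger_force: 2.1
```

{"method": "move_arm", "body": {"steps": [0,0,0,0.0015,0,0,0.13,0,0,0,0.0015,0,0,0.13,0,0,0,0.0015,0,0,0.13]}}

```text
time: 9.75
tool_pos: [0.5262, -0.1299, 0.0828]
ee_rot: [-3.14, 0.0, 1.527]
wrist_force: [1.3, 0.2, 0.6]
width: 0.0122
finger_force: 0.5
```

{"method": "move_arm", "body": {"steps": [0,0,0,0,0,0,0.1,0,0,0,0,0,0,0.05,0,0,0,0,0,0,0.05]}}

```text
time: 10.05
tool_pos: [0.5263, -0.1299, 0.0828]
ee_rot: [-3.14, 0.0, 1.527]
wrist_force: [0.9, -0.6, 0.2]
width: 0.0106
finger_force: 30.0
```

Run:
```python
from h import *
print(get_obs()["time"],get_obs()["wrist_force"],read())
p=lambda f:np.array([35*np.sin(np.radians(f))*.999,-35*np.sin(np.radians(f))*.044,35*np.cos(np.radians(f))])
for s in range(-100,140,30):
    print(s,[np.round((p(s+i)-p(s))/1000,4).tolist() for i in (5,10,15,20,25,30)])
```

```text
10.05 [ 0.89079335 -0.60257076  0.22015613] {'ang': np.float64(133.9), 'mm': np.float64(7.44), 'm': array([ 0.5628, -0.0067]), 'dc': array([ 0.5705, -0.0013]), 'std': array([0.0011, 0.0064]), 'n': 11, 'sk': 18.199}
-100 [[-0.0004, 0.0, 0.003], [-0.0005, 0.0, 0.0061], [-0.0004, 0.0, 0.0091], [0.0, 0.0, 0.0122], [0.0007, -0.0, 0.0151], [0.0016, -0.0001, 0.018]]
-70 [[0.0012, -0.0001, 0.0028], [0.0026, -0.0001, 0.0055], [0.0042, -0.0002, 0.0081], [0.0061, -0.0003, 0.0105], [0.0081, -0.0004, 0.0128], [0.0104, -0.0005, 0.0148]]
-40 [[0.0024, -0.0001, 0.0019], [0.005, -0.0002, 0.0035], [0.0077, -0.0003, 0.0049], [0.0105, -0.0005, 0.0061], [0.0134, -0.0006, 0.007], [0.0164, -0.0007, 0.0077]]
-10 [[0.003, -0.0001, 0.0004], [0.0061, -0.0003, 0.0005], [0.0091, -0.0004, 0.0004], [0.0121, -0.0005, 0.0], [0.0151, -0.0007, -0.0007], [0.018, -0.0008, -0.0016]]
20 [[0.0028, -0.0001, -0.0012], [0.0055, -0.0002, -0.0026], [0.0081, -0.0004, -0.0042], [0.0105, -0.0005, -0.0061], [0.0128, -0.0006, -0.0081], [0.0148, -0.0007, -0.0104]]
50 [[0.0019, -0.0001, -0.0024], [0.0035, -0.0002, -0.005], [0.0049, -0.0002, -0.0077], [0.0061, -0.0003, -0.0105], [0.007, -0.0003, -0.0134], [0.0076, -0.0003, -0.0164]]
80 [[0.0004, -0.0, -0.003], [0.0005, -0.0, -0.0061], [0.0004, -0.0, -0.0091], [0.0, 0.0, -0.0122], [-0.0007, 0.0, -0.0151], [-0.0016, 0.0001, -0.018]]
110 [[-0.0012, 0.0001, -0.0028], [-0.0026, 0.0001, -0.0055], [-0.0042, 0.0002, -0.0081], [-0.0061, 0.0003, -0.0105], [-0.0081, 0.0004, -0.0128], [-0.0104, 0.0005, -0.0148]]
```

{"method": "move_arm", "body": {"steps": [0,0,0,-0.0002,0,0.0015,0.05,0,0,0,-0.0004,0,0.003,0.05,0,0,0,-0.0005,0,0.0046,0.05,0,0,0,-0.0005,0,0.0061,0.05,0,0,0,-0.0004,0,0.0091,0.05,0,0,0,-0.0004,0,0.0091,0.05]}}

```text
time: 10.85
tool_pos: [0.5262, -0.1297, 0.0927]
ee_rot: [-3.141, -0.0, 1.527]
wrist_force: [-2.1, 0.4, -0.9]
width: 0.011
finger_force: 30.0
```

Run:
```python
from h import *
o=get_obs();print(o["time"],o["tool_pos"],o["wrist_force"],o["wrist_torque"],o["width"]); print(read())
im=cv2.imread("pics/top0.png")[:,:,::-1]
import h; h.snapshot=lambda n:(im,None); print(read(1,z=.205),cam("top")[2])
```

```text
10.85 [ 0.52621276 -0.12969438  0.09272208] [-2.14286282  0.4260124  -0.9416452 ] [ 0.013294    0.46410138 -0.00252845] 0.011040929844311525
{'ang': np.float64(151.5), 'mm': np.float64(8.42), 'm': array([ 0.5628, -0.0045]), 'dc': array([ 0.5705, -0.0015]), 'std': array([0.0011, 0.0063]), 'n': 8, 'sk': 36.871}
{'ang': np.float64(0.8), 'mm': np.float64(0.05), 'm': array([ 0.5746, -0.0023]), 'dc': array([ 0.5689, -0.0011]), 'std': array([0.0015, 0.0071]), 'n': 16, 'sk': -42.371} [0.06604286 0.52987518 1.30364672]
```

{"method": "move_arm", "body": {"steps": [0,0,0,0.0004,0,0.003,0.05,0,0,0,0.0011,0,0.006,0.05,0,0,0,0.002,-0.0001,0.0089,0.05,0,0,0,0.002,-0.0001,0.0089,0.05]}}

```text
time: 11.45
tool_pos: [0.5288, -0.13, 0.1019]
ee_rot: [3.141, 0.0, 1.527]
wrist_force: [-2.9, -0.1, 0.6]
width: 0.0112
finger_force: 30.0
```

```bash
sed -i 's/^DC=.*/DC=np.array([.568,-.002])/' h.py
cat > r.py <<'E'
from h import *
o=get_obs();print(round(o["time"],2),np.round(o["tool_pos"],4),np.round(o["wrist_force"],1),np.round(o["wrist_torque"],2)); r=read(); print(r); 
open("log.txt","a").write(f"{o['tool_pos'].tolist() if hasattr(o['tool_pos'],'tolist') else list(o['tool_pos'])} {r and float(r['ang'])}\n")
E
python3 r.py
```

```text
11.45 [ 0.5288 -0.13    0.1019] [-2.9 -0.1  0.6] [0.05 0.66 0.02]
{'ang': np.float64(171.9), 'mm': np.float64(9.55), 'm': array([ 0.56  , -0.0033]), 'dc': array([ 0.5724, -0.002 ]), 'std': array([0.0011, 0.0068]), 'n': 11, 'sk': 25.448}
```

{"method": "move_arm", "body": {"steps": [0,0,0,0.0012,-0.0001,0.0028,0.05,0,0,0,0.0026,-0.0001,0.0055,0.05,0,0,0,0.0042,-0.0002,0.0081,0.05,0,0,0,0.0042,-0.0002,0.0081,0.05]}}

```text
time: 12.05
tool_pos: [0.5332, -0.1303, 0.11]
ee_rot: [3.141, 0.0, 1.527]
wrist_force: [-3.6, -0.2, 1.7]
width: 0.0111
finger_force: 30.0
```

```bash
python3 r.py
```

```text
12.05 [ 0.5332 -0.1303  0.11  ] [-3.6 -0.2  1.7] [-0.01  0.71  0.03]
{'ang': np.float64(182.7), 'mm': np.float64(10.15), 'm': array([ 0.5606, -0.0014]), 'dc': array([ 0.5724, -0.002 ]), 'std': array([0.001 , 0.0064]), 'n': 9, 'sk': 24.311}
```

{"method": "move_arm", "body": {"steps": [0,0,0,0.0019,-0.0001,0.0024,0.05,0,0,0,0.0039,-0.0002,0.0047,0.05,0,0,0,0.0062,-0.0003,0.0067,0.05,0,0,0,0.0086,-0.0004,0.0086,0.05,0,0,0,0.0086,-0.0004,0.0086,0.05]}}

```text
time: 12.75
tool_pos: [0.5428, -0.1307, 0.119]
ee_rot: [3.138, 0.0, 1.527]
wrist_force: [-1.8, 0.8, 3.7]
width: 0.0107
finger_force: 30.0
```

```bash
python3 r.py
```

```text
12.75 [ 0.5428 -0.1307  0.119 ] [-1.8  0.8  3.7] [-0.01  0.43  0.05]
{'ang': np.float64(199.4), 'mm': np.float64(11.08), 'm': array([5.606e-01, 3.000e-04]), 'dc': array([ 0.5723, -0.0023]), 'std': array([0.0013, 0.0071]), 'n': 11, 'sk': 38.223}
```

{"method": "move_arm", "body": {"steps": [0,0,0,0.0027,-0.0001,0.0015,0.05,0,0,0,0.0055,-0.0002,0.0026,0.05,0,0,0,0.0084,-0.0003,0.0035,0.05,0,0,0,0.0114,-0.0004,0.0042,0.05,0,0,0,0.0114,-0.0004,0.0042,0.05]}}

```text
time: 13.45
tool_pos: [0.5539, -0.1312, 0.1232]
ee_rot: [3.139, 0.0, 1.527]
wrist_force: [-1.4, 0.7, 5.2]
width: 0.0109
finger_force: 30.0
```

```bash
python3 r.py
```

```text
13.45 [ 0.5539 -0.1312  0.1232] [-1.4  0.7  5.2] [0.1  0.4  0.03]
{'ang': np.float64(204.1), 'mm': np.float64(11.34), 'm': array([0.5607, 0.0011]), 'dc': array([ 0.5722, -0.0021]), 'std': array([0.0012, 0.0073]), 'n': 11, 'sk': 24.622}
```

{"method": "move_arm", "body": {"steps": [0,0,0,0.003,-0.0001,0.001,0.05,0,0,0,0.006,-0.0003,0.0016,0.05,0,0,0,0.009,-0.0004,0.002,0.05,0,0,0,0.0121,-0.0005,0.0021,0.05,0,0,0,0.0121,-0.0005,0.0021,0.05]}}

```text
time: 14.15
tool_pos: [0.5657, -0.1315, 0.1238]
ee_rot: [3.14, 0.0, 1.527]
wrist_force: [0.6, -0.8, 1.0]
width: 0.011
finger_force: 30.0
```

```bash
python3 r.py
```

```text
14.15 [ 0.5657 -0.1315  0.1238] [ 0.6 -0.8  1. ] [-0.08 -0.04  0.01]
{'ang': np.float64(202.0), 'mm': np.float64(11.22), 'm': array([5.616e-01, 2.000e-04]), 'dc': array([ 0.5723, -0.0021]), 'std': array([0.0013, 0.0061]), 'n': 11, 'sk': 35.908}
```

{"method": "move_arm", "body": {"steps": [0,0,0,0.003,-0.0001,-0.0004,0.05,0,0,0,0.006,-0.0003,-0.0011,0.05,0,0,0,0.0089,-0.0004,-0.002,0.05,0,0,0,0.0117,-0.0005,-0.0031,0.05,0,0,0,0.0117,-0.0005,-0.0031,0.05]}}

```text
time: 14.85
tool_pos: [0.5769, -0.1319, 0.1204]
ee_rot: [-3.142, -0.0, 1.527]
wrist_force: [0.7, 0.6, -1.0]
width: 0.011
finger_force: 30.0
```

```bash
python3 r.py
```

```text
14.85 [ 0.5769 -0.1319  0.1204] [ 0.7  0.6 -1. ] [-0.1  -0.05  0.01]
{'ang': np.float64(192.0), 'mm': np.float64(10.67), 'm': array([ 0.5606, -0.0007]), 'dc': array([ 0.5724, -0.0023]), 'std': array([0.0012, 0.007 ]), 'n': 11, 'sk': 39.023}
```

{"method": "move_arm", "body": {"steps": [0,0,0,0.0027,-0.0001,-0.0014,0.05,0,0,0,0.0053,-0.0002,-0.003,0.05,0,0,0,0.0077,-0.0003,-0.0049,0.05,0,0,0,0.01,-0.0004,-0.007,0.05,0,0,0,0.01,-0.0004,-0.007,0.05]}}

```text
time: 15.55
tool_pos: [0.5865, -0.1323, 0.1132]
ee_rot: [-3.141, -0.0, 1.527]
wrist_force: [-0.4, -0.8, -2.3]
width: 0.0109
finger_force: 30.0
```

```bash
python3 r.py
```

```text
15.55 [ 0.5865 -0.1323  0.1132] [-0.4 -0.8 -2.3] [-0.07  0.15  0.09]
{'ang': np.float64(172.0), 'mm': np.float64(9.55), 'm': array([ 0.5602, -0.0031]), 'dc': array([ 0.5724, -0.002 ]), 'std': array([0.0013, 0.0069]), 'n': 12, 'sk': 37.599}
```

Run:
```python
from h import *
import re
from scipy.optimize import least_squares
D=[[0.5263,-.1299,.0828,135.0],[0.5262,-.1297,.0927,151.5]]+[[float(x) for x in re.findall(r"-?\d+\.\d+",l)] for l in open("log.txt")]
D=np.array(D); x=D[:,0]*.999-D[:,1]*.044; z=D[:,2]
c=least_squares(lambda p:np.hypot(x-p[0],z-p[1])-.035,[.56,.09]); print("axis",c.x,np.round(c.fun*1e3,2))
ph=np.degrees(np.arctan2(x-c.x[0],z-c.x[1])); mm=D[:,3]/18
h=lambda p:3.5*np.cos(np.radians(ph-p[0]))+np.sqrt(24**2-(3.5*np.sin(np.radians(ph-p[0])))**2)-27.5+p[1]
f=least_squares(lambda p:h(p)-mm,[0,11.4]); print(np.round(ph,1),f.x,np.round(f.fun,2))
t=np.radians(f.x[0]); print("target x,z shift", (c.x[0]+.035*np.sin(t)-x[-1])*1e3,(c.x[1]+.035*np.cos(t)-z[-1])*1e3)
```

```text
axis [0.56627738 0.08907506] [ 0.35  0.08 -0.22 -0.09  0.06 -0.11  0.06  0.12  0.13]
[-100.2  -84.1  -68.3  -53.1  -31.4  -11.9    7.7   26.7   46.5] [-8.92586975 11.34271079] [ 0.01  0.08 -0.11  0.08 -0.04 -0.   -0.05 -0.07  0.1 ]
target x,z shift -30.917654061619615 10.403055880162867
```

The fit is clean: peak at crank −9° with residuals of 0.1 mm or less. Now I turn back there along the arc.

{"method": "move_arm", "body": {"steps": [0,0,0,-0.0029,0.0001,0.0027,0.05,0,0,0,-0.0063,0.0003,0.0053,0.05,0,0,0,-0.01,0.0004,0.0074,0.05,0,0,0,-0.014,0.0006,0.009,0.05,0,0,0,-0.0181,0.0008,0.0101,0.05,0,0,0,-0.0223,0.001,0.0108,0.05,0,0,0,-0.0266,0.0012,0.0109,0.05,0,0,0,-0.0309,0.0014,0.0105,0.05,0,0,0,-0.0309,0.0014,0.0105,0.05,0,0,0,-0.0309,0.0014,0.0105,0.05]}}

```text
time: 16.75
tool_pos: [0.5554, -0.1312, 0.1246]
ee_rot: [-3.142, 0.0, 1.527]
wrist_force: [1.1, -0.4, -3.4]
width: 0.0111
finger_force: 30.0
```

```bash
python3 r.py
python3 - <<'E'
import numpy as np
l=open("log.txt" if 0 else "log.txt").read().strip().split("\n")[-1]
x,y,z=eval(l[:l.index("]")+1]); print(np.degrees(np.arctan2(x*.999-y*.044-.56628,z-.08908)))
E
```

```text
16.75 [ 0.5554 -0.1312  0.1246] [ 1.1 -0.4 -3.4] [-0.22  0.    0.  ]
{'ang': np.float64(206.9), 'mm': np.float64(11.49), 'm': array([0.5617, 0.0009]), 'dc': array([ 0.5723, -0.0023]), 'std': array([0.0013, 0.0069]), 'n': 10, 'sk': 25.501}
-9.101736975882371
```

{"method": "move_arm", "body": {"steps": [0,0,0,-0.0002,0,-0.001,0.05,0,0,0,-0.0002,0,-0.001,0.05,0,0,0,-0.0002,0,-0.001,0.2,0,0,0,-0.0002,0,-0.001,0.35,0,0,0,-0.0002,0,-0.001,0.35,0,0,0,-0.0002,0,0.01,0.35,0,0,0,-0.0002,0,0.04,0.35,0,0,0,-0.0002,0,0.08,0.35,0,0,0,-0.0002,0,0.11,0.35,0,0,0,-0.0002,0,0.11,0.35]}}

```text
time: 17.95
tool_pos: [0.5578, -0.1316, 0.2419]
ee_rot: [3.13, 0.003, 1.527]
wrist_force: [0.6, -0.7, 1.0]
width: 0.0325
finger_force: 0.0
```

```bash
python3 r.py
python3 - <<'E'
from h import *
a=[snapshot(n)[0] for n in("wrist","top")]
cv2.imwrite("pics/c7.png",np.hstack([a[0][:,120:520],cv2.resize(a[1][150:230,300:380],(400,400),interpolation=cv2.INTER_CUBIC)])[:,:,::-1])
E
```

```text
17.95 [ 0.5578 -0.1316  0.2419] [ 0.6 -0.7  1. ] [-0.07  0.09  0.04]
{'ang': np.float64(204.3), 'mm': np.float64(11.35), 'm': array([0.5609, 0.001 ]), 'dc': array([ 0.5723, -0.0024]), 'std': array([0.0013, 0.0073]), 'n': 11, 'sk': 27.809}
```

View pics/c7.png

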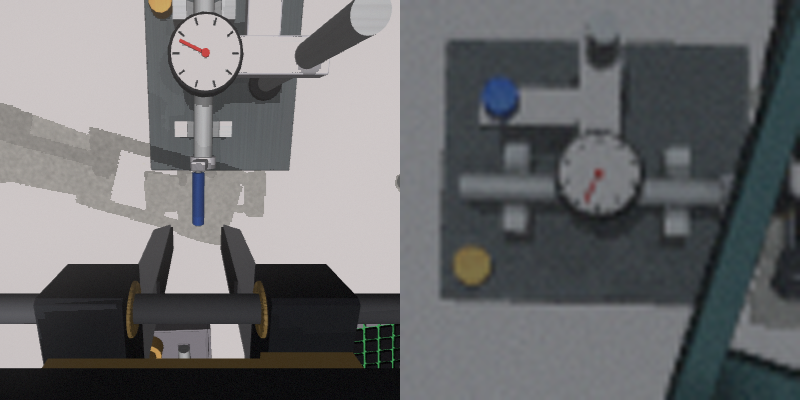

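The arm is clear, the crank sits just left of straight up (rod at (198,197)), and the dial reads 204° (11.35 mm), which matches the fitted peak. Handing in.

```bash
python3 -c "
from bench import *
print(close_job())"
```

```text
the job is handed in; nothing more can be done
None
```

The job is handed in: the plunger was set at about 7.5 mm by the dial, and the shaft was released in the V-blocks at its highest reading (about 11.35 mm, crank about 9° to the −x side of straight up).

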